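# Turn the capsule carousel to its second stop and let the lock drop home

### The arm

A 6-joint arm with a two-finger parallel gripper is mounted at the origin on the work surface. World frame = base frame: x ahead of the robot, y to its left, z up, the work surface at z = 0. Lengths are in m, angles in rad, forces in N, time in s.
With the tool pointing down it reaches from about 0.25 to 0.725 m from the base axis. Payload 9.7 kg.
Tool frame: the origin (TCP) lies at the centre of the arm's flange, where the gripper is bolted on; the fingertips stand manip.tip_extent ahead of it and the grasp point (between the pads) lies 155 mm ahead of it (manip.tip_extent is the distance from the TCP to the fingertips, in m); z points along the fingers, y is the direction in which the jaws open and shut (so a half turn about z gives the same grasp; the last joint's range is limited). The gripper opens to 85 mm and grips with 20 to 120 N. Pads are 22 mm wide; open, the fingers measure 114 mm over their backs; the gripper's body (76 mm by 85 mm) begins 54 mm behind the grasp point. The pads swing forward as they close: fully open they stand 13 mm farther back than shut.
Start: joints at [1.251, 0.087, 0.176, 1.66, 0, 1.571], TCP at [0.173, 0.522, 0.405] pointing down, gripper open.
Joint ranges: [-3.13, 3.13], [-0.85, 1.81], [-1.15, 1.24], [-2.2, 2.28], [-1.44, 1.52], [-3.14, 3.14]. Speed limits (rad/s): [2.22, 2.22, 2.57, 3.14, 3.14, 3.14].

### API

Orientations are given as [roll, pitch, yaw] about the fixed x, y, z axes, in that order (R = Rz(yaw) Ry(pitch) Rx(roll)).
In Python, from cell import manip, optics, workorder gives the robot as it stands.
- The arm moves only by the shell command python3 -m creep 'ROWS' [FORCE]. ROWS is a JSON object of lists of equal length, an entry for each row: "delta_pos": the shift along the tool's x, y, z in m, a list of three; "twist": the turn, a rotation vector about the tool's x, y, z in rad, a list of three; "hand": the closure, from 0 (fully open) to 1 (shut). In form: {"delta_pos": [[dx, dy, dz], ...], "twist": [[wx, wy, wz], ...], "hand": [hand, ...]}. A call has exactly 10 rows; each row shifts and turns the commanded pose from where the row before left it, along the tool's axes as they then stand; what a row does not reach is not made up. A row lasts 1/12 s, in which the tool goes at most 41.7 mm and 7.16 degrees, less where a joint would pass 70% of its speed; a pose out of reach is approached as far as the arm can. A call is refused whole if a number of a shift passes 0.0417 or a number of a turn 0.125, either way. A call with a gripper value outside its range is refused whole. The fingers move at their own pace and stop on an object; FORCE is the grip in N (left out, the last holds). Time passes only in rows, so rows that do not move let the fingers close, or fill a call up. It gives the time, the measured TCP pose, the force and the opening at its end, in the units of the state.
- manip.state(): the state, without advancing time (a new reading comes with each control period).
- optics.read_camera(name): name is "scene" or "top" or "wrist"; returns the picture (400x640x3 uint8, red, green, blue); there is no depth.
- optics.camera_model(name): a dict with "fov_y" (degrees; the focal length in pixels is half the picture's height over the tangent of half this angle, whatever the lens; pixels are square), "cx", "cy" (the principal point, pixels), "R" (3x3) and "t" (3): a world point X has camera coordinates R X + t. Camera axes: x right, y down, z forward; pixel columns grow to the right and rows downward; lengths in m; the calibration is good to about 2 mm. The wrist camera is an equidistant fisheye: a pixel r from the principal point sees the ray r / f radians off the axis. A picture is of the moment at which its call begins: read the wrist's pose just before it. camera_model takes no time and is no camera call; for the wrist camera it gives the pose at the moment of the call.
- workorder.finish_job(): hands the job in, once; it reports no verdict.
The state is a dict: "clock": time; "qpos": joint angles; "qd": joint speeds; "joint_torque": joint torques, N m; "ee_pos": TCP position; "ee_rot": TCP orientation; "ft_force": force on the tool from outside, world axes, zero at the start; "torque": the same for the moment, N m; "gripper_width": finger opening in m.
Only numpy, scipy, OpenCV 4.12 (cv2) and the standard library are available. Lean on these libraries where they do the work, as an engineer would, in place of code of your own. Each camera call takes 0.05 s, during which the arm holds its last target.

### The job

First move the orange pot with the dark wooden lid, which stands in the way of the capsule carousel's tab, onto the cork mat, upright and wholly on it. Then lift the carousel's lock knob to free it and turn the carousel counter-clockwise (seen from above) to its second stop, until the lock drops fully home there; the hole is out of sight, so feel for it, do not force the carousel once it has locked, and leave the mill, the tumbler and the shaker alone.

Things in the scene. Friction and masses are not known exactly. Their poses are not given: they have to be found in the camera images.
- base: Round steel foot of the capsule carousel, 252 mm across, 21 mm high, fixed. Origin on the turning axis at worktop height; z up. At angle 0 the arm with knob and tab points along the foot's own -x. Inside, hidden by the turntable, runs a level track for the lock pin with just two lock holes; the second is at a different place each time, from 1.10 to 1.60 rad on from the first, unseen.
- carousel (a joint): Angle of the black turntable (246 mm across, top at z = 30 mm; capsule rack within 61 mm of the axis, to z = 58 mm, its centre post to 82 mm), rad. 0 = first stop, locked at the start; grows counter-clockwise seen from above; ends at 1.75. Light friction: 1 N at the tab, to 3 N with the pin rubbing on the track; it stays where it is left.
- plunger (a joint): Height of the sprung lock plunger, m: 0 = home (pin 10 mm deep in a hole, carousel locked with 0.025 rad of play), 0.010 = pin resting on the track, 0.024 = fully raised. Spring pushes down, 5 to 8 N. Let go between holes, the pin rests on the track, slides along as the carousel turns, and snaps down over a hole, stopping it dead. Raised, 10 mm more red stem shows under the knob.
- pin: Steel lock pin, 10 mm across, round-tipped, under the knob and carried up and down with the plunger, 105 mm from the turning axis; the holes are 15 mm wide. Origin on the pin's axis, at worktop height when home. Forcing the locked carousel would bend it: keep pushes on the tab under about 40 N.
- knob (a point): Centre of the top face of the plunger's steel knob: upright round grip 28 mm in diameter, side from z = 60 to 80 mm when home (this point at 80 mm), 105 mm from the turning axis. Below it the stem, and from z = 30 to 46 mm a bush 26 mm across. Can be pinched from above, fingers to either side along the direction of turning.
- tab (a point): Centre of the top edge of the orange push tab on the carousel's black arm: upright plate 42 mm long along the arm (138 to 180 mm from the turning axis), 12 mm thick, top at z = 65 mm, on the arm (24 mm wide, z 22 to 30 mm). This point is 160 mm from the axis, in line with the knob. Pushed sideways it turns the carousel.
- pot: Orange pot with a flat dark wooden lid, 52 mm in diameter, 72 mm high, 0.2 to 0.4 kg, loose on the worktop, in the way of the tab about 0.75 rad on from the first stop. Origin at the centre of its underside; z up.
- mat: Square cork mat, 130 mm wide, 4 mm thick, fixed to the worktop on the robot's right. Origin at the centre of its underside; its top is 4 mm above it.
- mill: Orange pepper mill, 52 mm in diameter, 150 mm high, loose; to be left alone. Origin at the centre of its underside.
- tumbler: Glass tumbler, 68 mm in diameter, 90 mm high, loose; to be left alone. Origin at the centre of its underside.
- shaker: Red shaker, 48 mm in diameter, 97 mm high, loose; to be left alone. Origin at the centre of its underside.
Mind the look-alikes: they are no part of the job. What is shaped like the pot but yellow is not meant. Of the things that look like the mat, the larger one is meant.

How it is judged:
On the way, in this order (a step that is already met when the one before it is completed fails the run):
1. the pot stands upright on the mat, released, while the carousel is still at its first stop (x of pot in the frame of mat between -0.04 and 0.04 m and y of pot in the frame of mat between -0.04 and 0.04 m and height (world z) of pot below 0.01 m and angle between pot's own z axis and vertical below 0.1 rad and contact force between pot and the fingers below 0.1 N and value of joint carousel below 0.1 rad), for 0.2 s.
2. the lock is lifted out of its first hole and the carousel turned off it (value of joint plunger above 0.008 m and value of joint carousel above 0.12 rad), for 0.1 s.
At the end, for the whole second after the job is handed in: The carousel stands at its second stop (beyond 1.03 rad, at rest) with the lock plunger within 2 mm of home; the pot stands upright (within 0.1 rad) at rest on the mat, its centre within 40 mm of the mat's along each side of the mat (value of joint carousel above 1.03 rad and value of joint plunger below 0.002 m and velocity of joint carousel between -0.03 and 0.03 rad/s and x of pot in the frame of mat between -0.04 and 0.04 m and y of pot in the frame of mat between -0.04 and 0.04 m and height (world z) of pot below 0.01 m and angle between pot's own z axis and vertical below 0.1 rad and linear speed of pot below 0.02 m/s); the robot touches nothing.
It fails at once if the locked carousel is forced: more than 90 N on the lock pin (contact force between pin and base above 90 N).
It fails at once if the pot is tipped over (angle between pot's own z axis and vertical above 0.7 rad).
It fails at once if a bystander is moved by more than 30 mm or tipped (distance of any of mill, tumbler, shaker from where it was at the start of the episode above 0.03 m or angle between any of mill, tumbler, shaker's own z axis and vertical above 0.4 rad).
It also fails if it takes over 62 s, if anything falls off the work surface, if the arm or the gripper's body presses on something with over 40 N, if the wrist force passes 120 N, or if a joint passes its speed limit or range.

## Working session

There is one attempt and no reset: what is moved stays moved. The work goes in short steps, Python scripts to look and compute and a shell command to move; the robot and the scene stay as the last step left them, time stands still between calls to the robot, and variables do not carry over. Pictures are saved under pics/ and viewed, and the job is handed in when it is done.

```bash
ls; mkdir -p pics; python3 - <<'E'
from cell import manip, optics, workorder
import cv2
s=manip.state(); print(s); print(manip.tip_extent)
for n in ["scene","top","wrist"]:
    m=optics.camera_model(n); print(n,m)
    cv2.imwrite(f"pics/{n}0.png",optics.read_camera(n)[:,:,::-1])
E
```

```text
pics
{'clock': 0.0, 'qpos': array([1.25101658e+00, 8.74396472e-02, 1.75114080e-01, 1.65981416e+00,
       9.12138487e-06, 1.57074712e+00]), 'qd': array([ 0.00055032, -0.00111564, -0.00121343,  0.00011883, -0.00153539,
        0.00052727]), 'joint_torque': array([ 5.79599655e-04, -5.20388496e+01,  4.64799964e+01,  1.64557330e-02,
       -3.24959183e-05,  1.12498401e-05]), 'ee_pos': array([0.17289224, 0.5221076 , 0.40398386]), 'ee_rot': array([-3.14024925e+00, -9.18748486e-06,  2.82186210e+00]), 'ft_force': array([ 1.06577552, -0.99259734, -0.04250991]), 'torque': array([-0.05612246, -0.0112221 ,  0.00364504]), 'gripper_width': 0.08501469752538504}
0.1734
scene {'fov_y': 55.96001613773271, 'cx': 320.3285475343824, 'cy': 199.65175227071384, 'R': array([[-0.30370673,  0.95268185,  0.01262959],
       [ 0.51629675,  0.17570275, -0.83819223],
       [-0.80074958, -0.24804401, -0.54522865]]), 't': array([ 0.21111279, -0.20314384,  1.62420134])}
top {'fov_y': 57.45765388207082, 'cx': 314.7568801113179, 'cy': 198.37436865092346, 'R': array([[ 0.01384491, -0.9998211 ,  0.01288733],
       [-0.98561812, -0.01581687, -0.16824608],
       [ 0.16841981, -0.01037263, -0.98566078]]), 't': array([-0.05928045,  0.57407165,  1.18703613])}
wrist {'fov_y': 65.70646984690485, 'cx': 324.0652096674088, 'cy': 198.12937733216225, 'R': array([[ 0.31555641,  0.94890619, -0.00109262],
       [ 0.89865079, -0.29847394,  0.32146551],
       [ 0.30471449, -0.10242238, -0.94692066]]), 't': array([-0.5502913 , -0.04260301,  0.38081296])}
```

View pics/scene0.png

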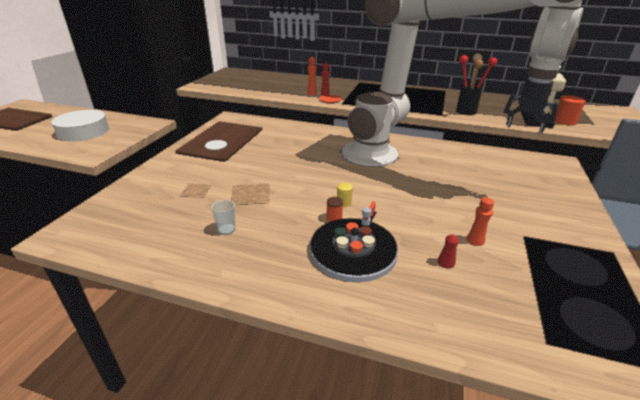

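View pics/top0.png

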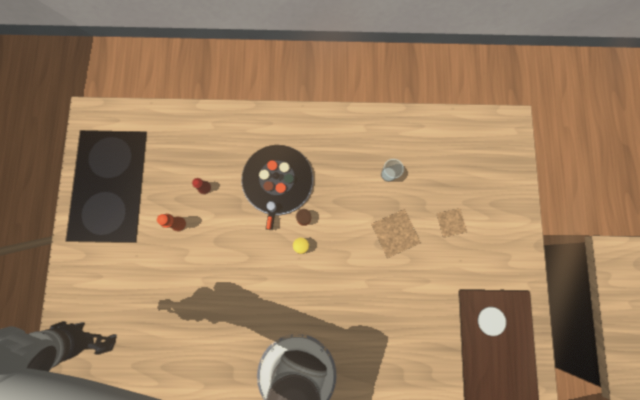

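View pics/wrist0.png

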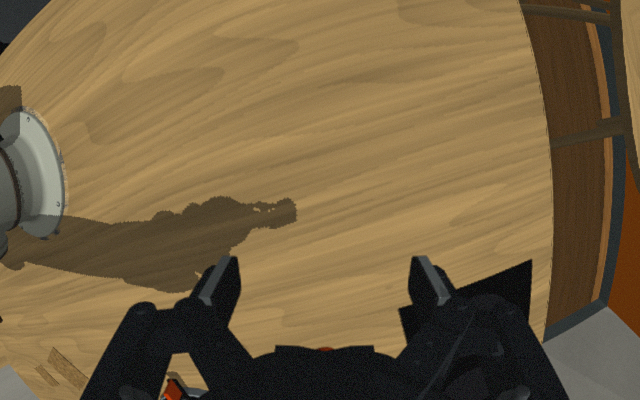

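The top view shows the turntable at about (278,180), the knob at (271,206), the tab at (269,222), the pot's dark lid at (304,217), the yellow pot at (301,245), the large mat at (396,232) and the small mat at (452,222). I'll zoom in to measure.

```bash
cat > h.py <<'E'
import numpy as np, cv2
from cell import manip, optics
def ray(n,u,v,m=None):
    m=m or optics.camera_model(n); f=200/np.tan(np.radians(m['fov_y']/2))
    x=(u-m['cx'])/f; y=(v-m['cy'])/f
    if n=='wrist':
        r=np.hypot(x,y); d=np.array([np.sin(r)*x/r,np.sin(r)*y/r,np.cos(r)]) if r>0 else np.array([0,0,1.])
    else: d=np.array([x,y,1.])
    R=np.array(m['R']); return -R.T@m['t'], R.T@d
def at(n,u,v,z,m=None):
    c,d=ray(n,u,v,m); return (c+d*(z-c[2])/d[2])
def proj(n,X,m=None):
    m=m or optics.camera_model(n); f=200/np.tan(np.radians(m['fov_y']/2))
    p=np.array(m['R'])@np.array(X)+m['t']
    if n=='wrist':
        th=np.arctan2(np.hypot(p[0],p[1]),p[2]); q=p[:2]/np.hypot(p[0],p[1])*th*f
    else: q=p[:2]/p[2]*f
    return q+[m['cx'],m['cy']]
E
python3 - <<'E'
from h import *
im=cv2.imread('pics/top0.png')
cv2.imwrite('pics/tz.png',cv2.resize(im[140:260,230:330],None,fx=6,fy=5.0*1.0,interpolation=cv2.INTER_CUBIC) if 0 else cv2.resize(im[140:260,230:330],(500,600),interpolation=cv2.INTER_CUBIC))
cv2.imwrite('pics/tz2.png',cv2.resize(im[190:270,360:480],(720,480),interpolation=cv2.INTER_CUBIC))
im=cv2.imread('pics/scene0.png')
cv2.imwrite('pics/sz.png',cv2.resize(im[175:285,300:410],(600,600),interpolation=cv2.INTER_CUBIC))
for k,u,v,z in [('axis',278,180,.03),('knob',271,206,.08),('tab',269,222,.065),('pot',304,217,.072),('yel',301,245,.072),('mat',396,232,.004)]: print(k,at('top',u,v,z).round(4))
E
```

```text
axis [0.6407 0.0774 0.03  ]
knob [0.5419 0.093  0.08  ]
tab [0.4906 0.0994 0.065 ]
pot [ 0.5082 -0.0159  0.072 ]
yel [ 0.4165 -0.0079  0.072 ]
mat [ 0.4688 -0.3346  0.004 ]
```

View pics/tz.png

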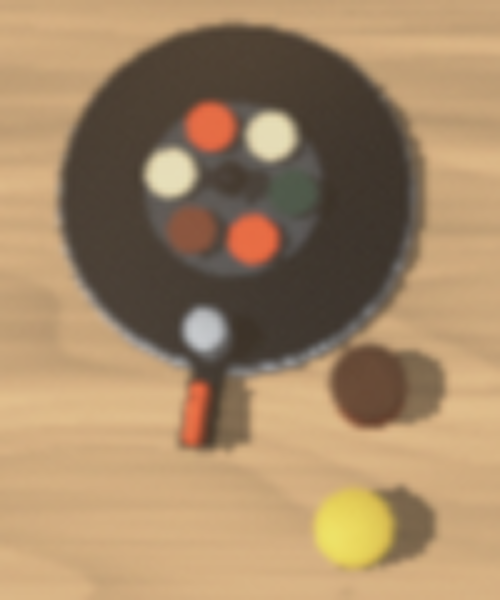

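View pics/tz2.png

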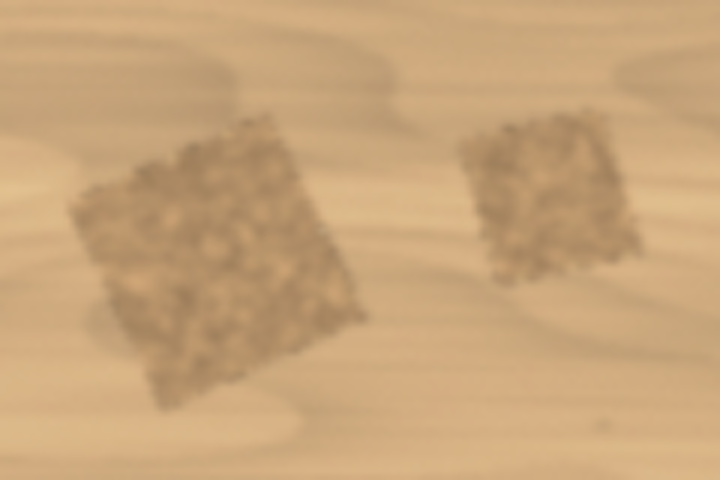

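View pics/sz.png

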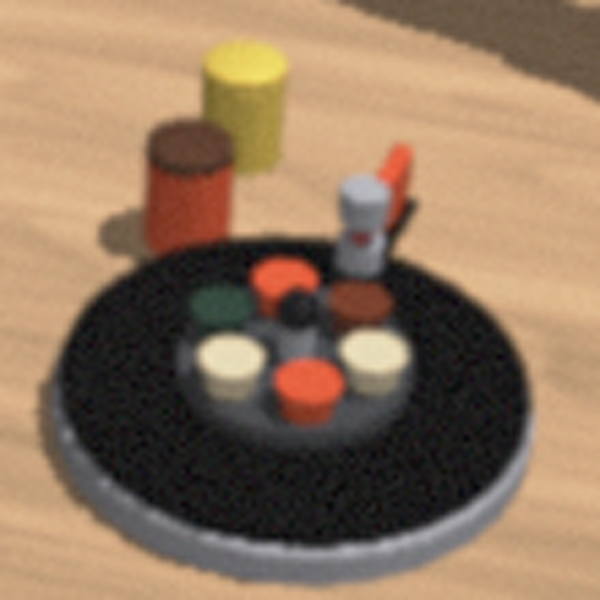

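The zoomed views confirm the pot's dark lid at px (303.8,217), the knob at (271,205.8) and the big mat's centre at (396,233.7). I'll write a planner helper that only computes row increments.

```bash
cat >> h.py <<'E'
from scipy.spatial.transform import Rotation as Ro
def plan(p1,yaw1,n,p0=None,r0=None):
    """constant tool-frame row (shift,twist) repeated n times to go to p1, tool down at yaw1"""
    s=manip.state(); p0=s['ee_pos'] if p0 is None else np.array(p0); r0=s['ee_rot'] if r0 is None else r0
    A=Ro.from_euler('xyz',r0); B=Ro.from_euler('xyz',[np.pi,0,yaw1])
    w=(A.inv()*B).as_rotvec()/n
    S=sum(Ro.from_rotvec(w*k).as_matrix() for k in range(n))
    d=np.linalg.solve(S,A.inv().apply(np.array(p1)-p0))
    print('row shift',d.round(4),'twist',w.round(4)); return d,w
E
python3 - <<'E'
from h import *
for k,u,v,z in [('axis',277.4,179.3,.03),('post',276.2,176,.082),('knob',271,205.8,.08),('tab',269.4,222.6,.065),('pot',303.8,217,.072),('yel',300.6,245.4,.072),('mat',396,233.7,.004)]: print(k,at('top',u,v,z).round(4))
for k,u,v,z in [('knob',300+363/600*110,175+188/600*110,.08),('pot',300+190/600*110,175+146/600*110,.072),('post',300+299/600*110,175+295/600*110,.082)]: print('scene',k,at('scene',u,v,z).round(4))
plan([.507,-.016,.30],.61,20)
E
```

```text
axis [0.6431 0.0795 0.03  ]
post [0.6427 0.0789 0.082 ]
knob [0.5426 0.093  0.08  ]
tab [0.4887 0.098  0.065 ]
pot [ 0.5082 -0.0152  0.072 ]
yel [ 0.4152 -0.0066  0.072 ]
mat [ 0.4629 -0.3344  0.004 ]
scene knob [0.5472 0.0959 0.08  ]
scene pot [ 0.5257 -0.0078  0.072 ]
scene post [0.6542 0.0853 0.082 ]
row shift [-0.0367  0.0136  0.0052] twist [-0.000e+00  1.000e-04  1.106e-01]
```

```bash
python3 -m creep '{"delta_pos":[[-0.0367,0.0136,0.0052],[-0.0367,0.0136,0.0052],[-0.0367,0.0136,0.0052],[-0.0367,0.0136,0.0052],[-0.0367,0.0136,0.0052],[-0.0367,0.0136,0.0052],[-0.0367,0.0136,0.0052],[-0.0367,0.0136,0.0052],[-0.0367,0.0136,0.0052],[-0.0367,0.0136,0.0052]],"twist":[[0,0,0.1106],[0,0,0.1106],[0,0,0.1106],[0,0,0.1106],[0,0,0.1106],[0,0,0.1106],[0,0,0.1106],[0,0,0.1106],[0,0,0.1106],[0,0,0.1106]],"hand":[0,0,0,0,0,0,0,0,0,0]}' 60
python3 -m creep '{"delta_pos":[[-0.0367,0.0136,0.0052],[-0.0367,0.0136,0.0052],[-0.0367,0.0136,0.0052],[-0.0367,0.0136,0.0052],[-0.0367,0.0136,0.0052],[-0.0367,0.0136,0.0052],[-0.0367,0.0136,0.0052],[-0.0367,0.0136,0.0052],[-0.0367,0.0136,0.0052],[-0.0367,0.0136,0.0052]],"twist":[[0,0,0.1106],[0,0,0.1106],[0,0,0.1106],[0,0,0.1106],[0,0,0.1106],[0,0,0.1106],[0,0,0.1106],[0,0,0.1106],[0,0,0.1106],[0,0,0.1106]],"hand":[0,0,0,0,0,0,0,0,0,0]}'
python3 - <<'E'
from h import *
print(manip.state()['ee_pos'],manip.state()['ee_rot'])
m=optics.camera_model('wrist')
im=optics.read_camera('wrist')[:,:,::-1].copy(); cv2.imwrite('pics/w1.png',im)
import pickle; pickle.dump(m,open('w1.pkl','wb'))
for X in [[.508,-.015,.072],[.4152,-.0066,.072],[.5426,.093,.08],[.643,.079,.082]]: print(proj('wrist',X,m).round(1))
E
```

```text
clock: 0.98
ee_pos: [0.5072, 0.3548, 0.3516]
ee_rot: [-3.141, 0.0, 1.71]
ft_force: [0.1, 0.6, -0.0]
gripper_width: 0.0855
clock: 1.82
ee_pos: [0.5059, -0.0176, 0.2999]
ee_rot: [-3.141, 0.0, 0.604]
ft_force: [0.9, 0.5, 0.0]
gripper_width: 0.0854
[ 0.50593962 -0.01761174  0.29994825] [-3.14149348e+00  3.58511134e-04  6.03991579e-01]
[322.1 217.2]
[248.5 298.7]
[211.   87.4]
[320.3 -33. ]
```

View pics/w1.png

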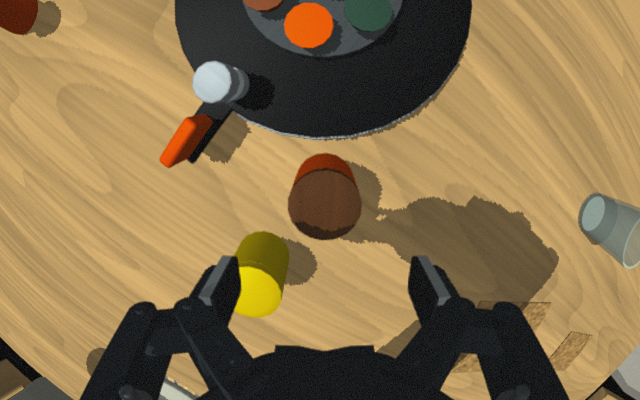

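Pot lid centre is at about (325,204), knob top (213,82), yellow top (259,290). I'll triangulate using wrist, top and scene.

```bash
python3 - <<'E'
from h import *
import pickle; m=pickle.load(open('w1.pkl','rb'))
for k,u,v,z in [('pot',325,204,.072),('yel',259,290,.072),('knob',213,82,.08),('tab',179,141,.065)]: print(k,at('wrist',u,v,z,m).round(4))
def tri(L):
    A=np.zeros((3,3));b=np.zeros(3)
    for n,u,v in L:
        c,d=ray(n,u,v,m if n=='wrist' else None); d=d/np.linalg.norm(d);P=np.eye(3)-np.outer(d,d);A+=P;b+=P@c
    return np.linalg.solve(A,b).round(4)
print('pot',tri([('top',303.8,217),('wrist',325,204)]),tri([('top',303.8,217),('wrist',325,204),('scene',334.8,201.8)]))
print('yel',tri([('top',300.6,245.4),('wrist',259,290)]))
print('knob',tri([('top',271,205.8),('wrist',213,82)]),tri([('top',271,205.8),('wrist',213,82),('scene',366.5,209.5)]))
im=cv2.imread('pics/w1.png')
cv2.imwrite('pics/w1z.png',cv2.resize(im[140:320,220:400],(600,600),interpolation=cv2.INTER_CUBIC))
E
```

```text
pot [ 0.5171 -0.0112  0.072 ]
yel [ 0.4284 -0.0093  0.072 ]
knob [0.5462 0.0937 0.08  ]
tab [0.4951 0.1001 0.065 ]
pot [ 0.5108 -0.0152  0.0511] [ 0.511  -0.0136  0.0603]
yel [ 0.4166 -0.0092  0.0574]
knob [0.5444 0.0948 0.0733] [0.5441 0.0945 0.0771]
```

View pics/w1z.png

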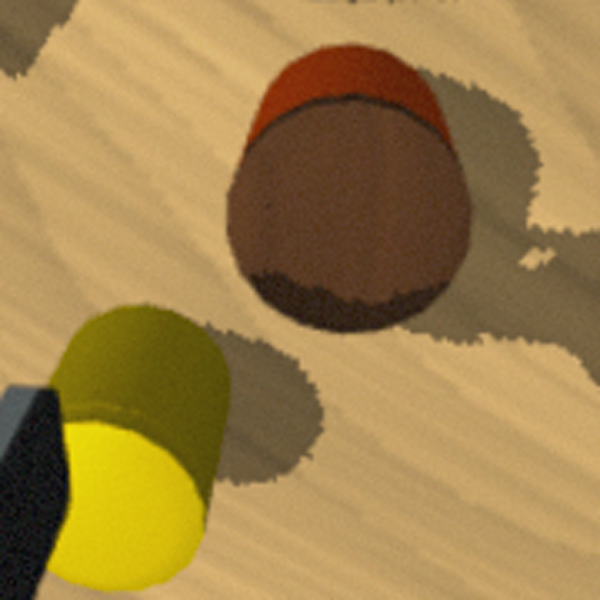

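```bash
python3 - <<'E'
from h import *
import pickle; m=pickle.load(open('w1.pkl','rb'))
s=manip.state();print(s['clock'],s['ee_pos'])
print('wristcam c',ray('wrist',324,198,m)[0].round(4), 'rel tool',(Ro.from_euler('xyz',s['ee_rot']).inv().apply(ray('wrist',324,198,m)[0]-s['ee_pos'])).round(4))
m2=optics.camera_model('wrist'); print('cam now',ray('wrist',324,198,m2)[0].round(4))
T=Ro.from_euler('xyz',s['ee_rot'])
for q in [[-.011,.0425,.1604],[.011,.0425,.1604],[-.011,-.0425,.1604],[.011,-.0425,.1604]]:
    X=s['ee_pos']+T.apply(q); print('pad corner',proj('wrist',X,m2).round(1),proj('top',X).round(1),proj('scene',X).round(1))
print('foot axis',proj('top',[0,0,0]))
t=optics.read_camera('top')[:,:,::-1]; sc=optics.read_camera('scene')[:,:,::-1]
cv2.imwrite('pics/t2.png',cv2.resize(t[130:270,220:360],(600,600),interpolation=cv2.INTER_CUBIC))
cv2.imwrite('pics/s2.png',cv2.resize(sc[120:240,280:400],(600,600),interpolation=cv2.INTER_CUBIC))
E
```

```text
1.8667 [ 0.50312884 -0.02158416  0.29918138]
wristcam c [0.575  0.0297 0.2696] rel tool [ 0.0883 -0.0023  0.0292]
cam now [0.5725 0.0249 0.2685]
pad corner [404.8 290.2] [318.9 211.8] [318.8 178.8]
pad corner [410.  253.7] [315.1 206. ] [320.9 182.4]
pad corner [242.3 290.4] [296.  226.7] [345.1 175.3]
pad corner [236.9 254. ] [292.1 220.8] [347.5 178.7]
foot axis [296.53523819 374.83269327]
```

View pics/t2.png

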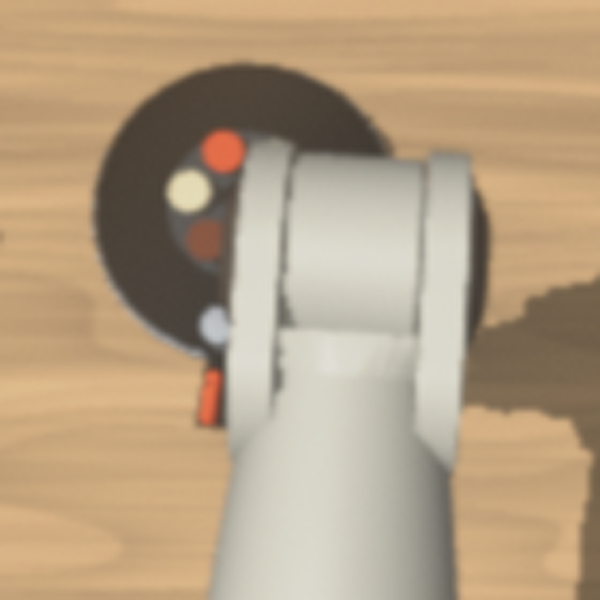

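View pics/s2.png

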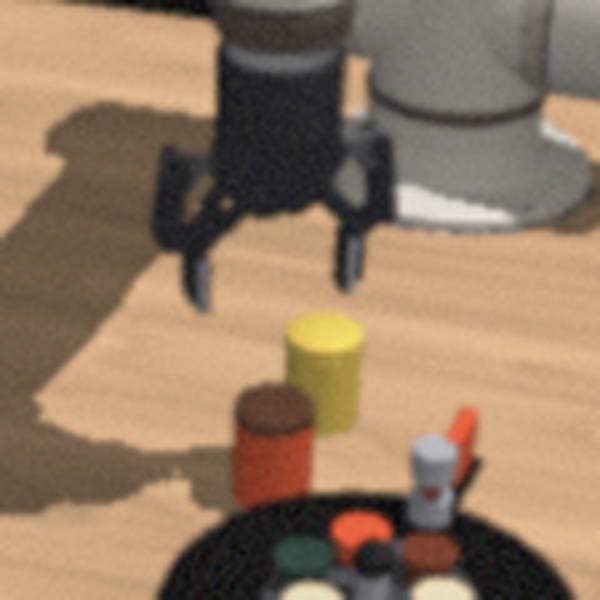

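The scene view shows the fingers hovering above and behind the pot. The arm was still settling during the last wrist shot, so I'll retake it now that it's at rest.

```bash
python3 - <<'E'
from h import *
s=manip.state();print(s['clock'],s['ee_pos'],np.abs(s['qd']).max())
m=optics.camera_model('wrist'); im=optics.read_camera('wrist')[:,:,::-1]
import pickle; pickle.dump(m,open('w2.pkl','wb')); cv2.imwrite('pics/w2.png',im)
cv2.imwrite('pics/w2a.png',cv2.resize(im[140:320,220:400],(600,600),interpolation=cv2.INTER_CUBIC))
cv2.imwrite('pics/w2b.png',cv2.resize(im[0:180,140:320],(600,600),interpolation=cv2.INTER_CUBIC))
E
```

```text
1.9667 [ 0.50553111 -0.01781184  0.30036714] 0.05288699675443584
```

View pics/w2a.png

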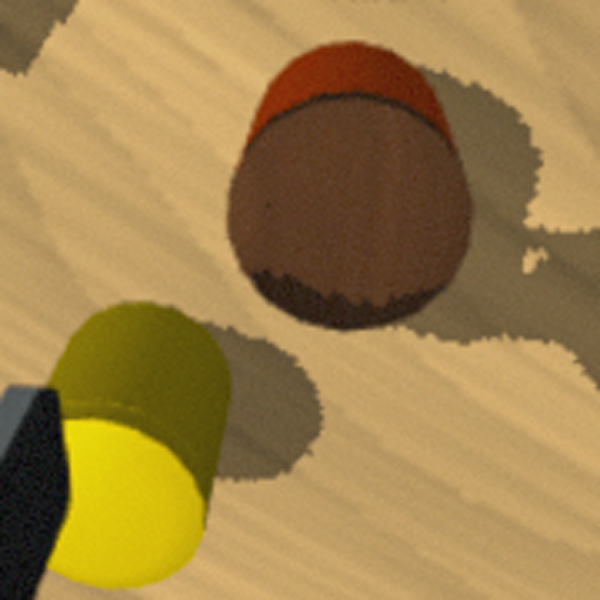

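View pics/w2b.png

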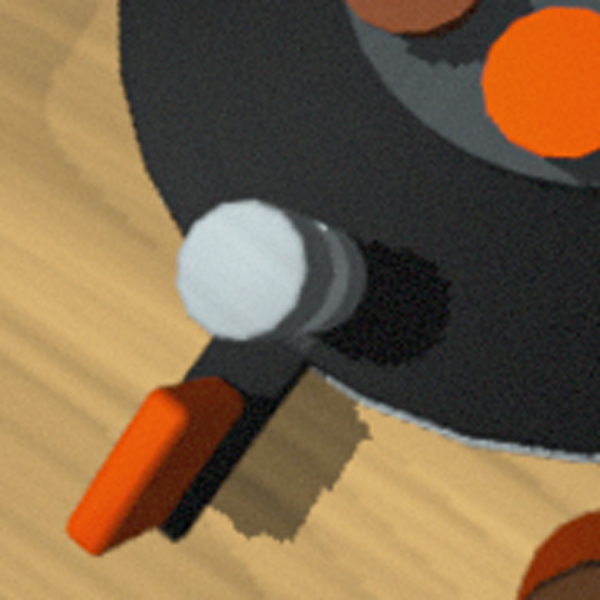

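```bash
python3 -m creep '{"delta_pos":[[0.002,0,0.01],[0.002,0,0.01],[0.002,0,0.01],[0.002,0,0.01],[0,0,0],[0,0,0],[0,0,0],[0,0,0],[0,0,0],[0,0,0]],"twist":[[0,0,0],[0,0,0],[0,0,0],[0,0,0],[0,0,0],[0,0,0],[0,0,0],[0,0,0],[0,0,0],[0,0,0]],"hand":[0,0,0,0,0,0,0,0,0,0]}'
python3 - <<'E'
from h import *
s=manip.state();print(s['clock'],s['ee_pos'],np.abs(s['qd']).max())
m=optics.camera_model('wrist'); im=optics.read_camera('wrist')[:,:,::-1]
import pickle; pickle.dump(m,open('w3.pkl','wb')); cv2.imwrite('pics/w3.png',im)
print(optics.camera_model('wrist')['t']-m['t'])
E
```

```text
clock: 2.85
ee_pos: [0.5132, -0.0113, 0.2612]
ee_rot: [3.141, -0.001, 0.61]
ft_force: [-0.6, 0.2, 0.0]
gripper_width: 0.0854
2.85 [ 0.51319664 -0.01128478  0.26117561] 0.0023419217975600634
[ 3.81833495e-05 -4.01257709e-05 -2.96327311e-05]
```

View pics/w3.png

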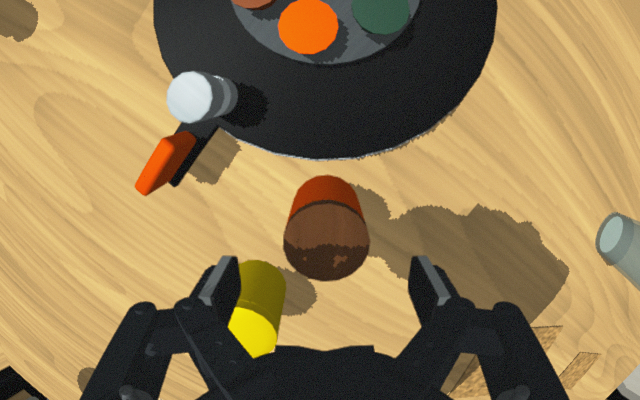

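Lid centre is (326,240), knob top (191,97), tab top (160,166). The left finger stands near the yellow pot (252,330), so I need to check that clearance.

```bash
python3 - <<'E'
from h import *
import pickle; m2=pickle.load(open('w2.pkl','rb'));m3=pickle.load(open('w3.pkl','rb'))
im=cv2.imread('pics/w3.png'); cv2.imwrite('pics/w3a.png',cv2.resize(im[60:300,120:440],(800,600),interpolation=cv2.INTER_CUBIC))
def tri(L):
    A=np.zeros((3,3));b=np.zeros(3)
    for n,u,v,m in L:
        c,d=ray(n,u,v,m); d=d/np.linalg.norm(d);P=np.eye(3)-np.outer(d,d);A+=P;b+=P@c
    return np.linalg.solve(A,b).round(4)
print('cams',ray('wrist',324,198,m2)[0],ray('wrist',324,198,m3)[0])
for k,a,b,z in [('pot',(324.4,203),(326,240),.072),('knob',(212,80.7),(191,97),.08),('tab',(178.4,140.4),(160,166),.065)]:
    print(k,at('wrist',*a,z,m2).round(4),at('wrist',*b,z,m3).round(4),tri([('wrist',*a,m2),('wrist',*b,m3)]))
E
```

```text
cams [0.57447096 0.02956278 0.2699688 ] [0.58200128 0.03637178 0.23086704]
pot [ 0.5169 -0.0107  0.072 ] [ 0.5183 -0.0097  0.072 ] [ 0.5132 -0.0133  0.0594]
knob [0.5458 0.0948 0.08  ] [0.5464 0.0937 0.08  ] [0.5441 0.0979 0.0698]
tab [0.4943 0.1006 0.065 ] [0.4967 0.0972 0.065 ] [0.4865 0.106  0.0453]
```

View pics/w3a.png

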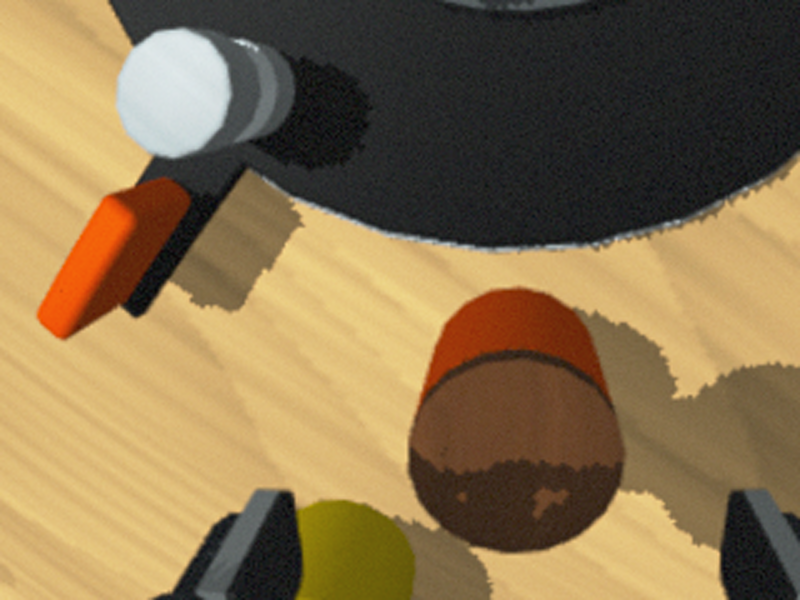

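```bash
python3 -m creep '{"delta_pos":[[0,0,0.01],[0,0,0.01],[0,0,0.01],[0,0,0.01],[0,0,0.01],[0,0,0.008],[0,0,0],[0,0,0],[0,0,0],[0,0,0]],"twist":[[0,0,0],[0,0,0],[0,0,0],[0,0,0],[0,0,0],[0,0,0],[0,0,0],[0,0,0],[0,0,0],[0,0,0]],"hand":[0,0,0,0,0,0,0,0.5,0.5,0.5]}' 40
python3 -m creep '{"delta_pos":[[0,0,0],[0,0,0],[0,0,0],[0,0,0],[0,0,0],[0,0,0],[0,0,-0.01],[0,0,-0.02],[0,0,-0.03],[0,0,-0.03]],"twist":[[0,0,0],[0,0,0],[0,0,0],[0,0,0],[0,0,0],[0,0,0],[0,0,0],[0,0,0],[0,0,0],[0,0,0]],"hand":[0.6,0.6,0.6,0.6,0.6,0.6,0.6,0.6,0.6,0.6]}'
python3 - <<'E'
from h import *
s=manip.state();print(s['clock'],s['ee_pos'],s['ee_rot'],s['ft_force'])
im=optics.read_camera('wrist')[:,:,::-1]; cv2.imwrite('pics/w4.png',im)
plan([.463,-.334,.29],.61,10)
E
```

```text
clock: 3.73
ee_pos: [0.5134, -0.0113, 0.2034]
ee_rot: [3.141, -0.001, 0.61]
ft_force: [-2.3, 3.9, 12.0]
gripper_width: 0.0522
clock: 4.57
ee_pos: [0.5125, -0.0112, 0.2932]
ee_rot: [-3.14, 0.002, 0.61]
ft_force: [0.2, -0.2, -2.0]
gripper_width: 0.0511
4.5667 [ 0.51253259 -0.01122455  0.29322653] [-3.14013918e+00  2.03809618e-03  6.09795981e-01] [ 0.21978368 -0.20893077 -1.95115277]
row shift [-0.0226  0.0236  0.001 ] twist [ 0.0004 -0.0005 -0.    ]
```

View pics/w4.png

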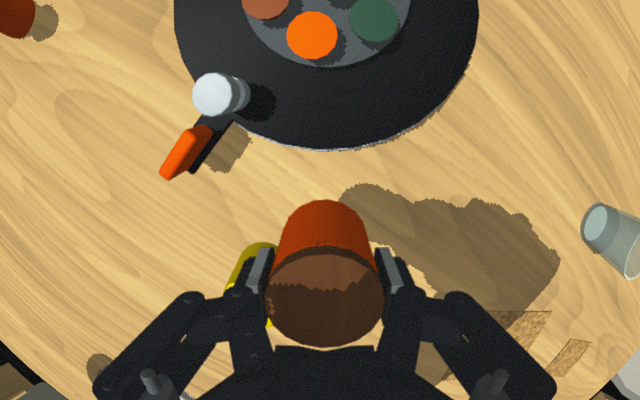

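Pot is gripped at 51 mm opening and lifted. Move over to the mat, and work out where the pot sits in the grip.

```bash
python3 -m creep '{"delta_pos":[[-0.0226,0.0236,0],[-0.0226,0.0236,0],[-0.0226,0.0236,0],[-0.0226,0.0236,0],[-0.0226,0.0236,0],[-0.0226,0.0236,0],[-0.0226,0.0236,0],[-0.0226,0.0236,0],[-0.0226,0.0236,0],[-0.0226,0.0236,0]],"twist":[[0,0,0],[0,0,0],[0,0,0],[0,0,0],[0,0,0],[0,0,0],[0,0,0],[0,0,0],[0,0,0],[0,0,0]],"hand":[0.6,0.6,0.6,0.6,0.6,0.6,0.6,0.6,0.6,0.6]}'
python3 - <<'E'
from h import *
for i in range(2): t=optics.read_camera('top')
s=manip.state();print(s['clock'],s['ee_pos'],s['ee_rot'],s['ft_force'])
m=optics.camera_model('wrist'); im=optics.read_camera('wrist')[:,:,::-1]; cv2.imwrite('pics/w5.png',im)
import pickle; pickle.dump(m,open('w5.pkl','wb'))
T=Ro.from_euler('xyz',s['ee_rot'])
for dx in (-.01,0,.01): print(dx,proj('wrist',s['ee_pos']+T.apply([dx,0,.131]),m))
print('mat c pred',proj('wrist',[.463,-.334,.004],m))
sc=optics.read_camera('scene')[:,:,::-1]; cv2.imwrite('pics/s5.png',sc)
E
```

```text
clock: 5.45
ee_pos: [0.4623, -0.3357, 0.2928]
ee_rot: [-3.141, 0.0, 0.61]
ft_force: [1.6, 0.2, -3.0]
gripper_width: 0.0509
5.55 [ 0.46191344 -0.33773579  0.29224618] [3.14148420e+00 1.13454062e-03 6.05801403e-01] [-0.20551025  0.74126172 -3.4635186 ]
-0.01 [323.38105653 329.66871683]
0 [323.32237159 312.33924848]
0.01 [323.2604119 293.2343399]
mat c pred [320.6597352  191.05640144]
```

View pics/w5.png

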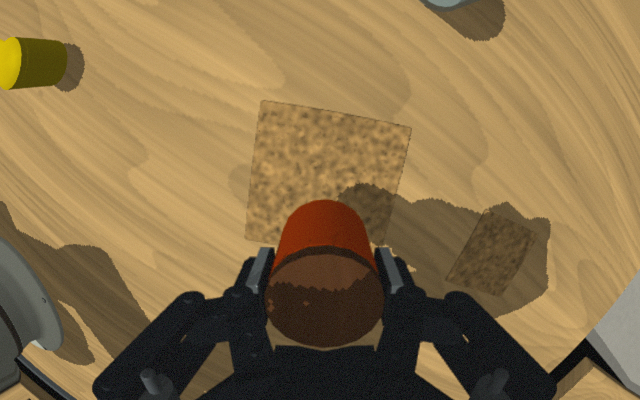

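View pics/s5.png

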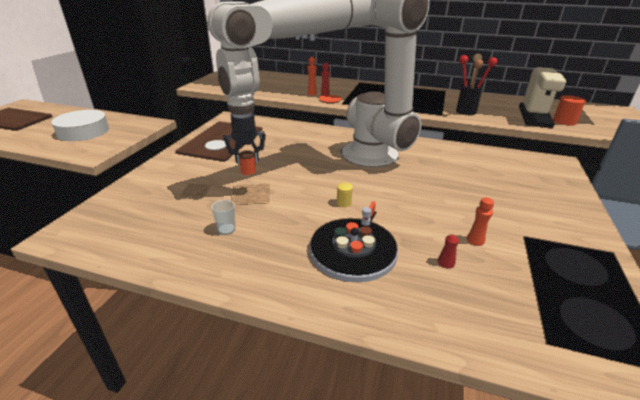

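The wrist view shows the big mat with corners (263,100), (411,127), (384,243), (246,237), so its centre is near (331,180). The scene view shows the pot held upright over the mat.

```bash
python3 - <<'E'
from h import *
import pickle; m=pickle.load(open('w5.pkl','rb'))
print(at('wrist',331,180.4,.004,m))
for c in [(263,100),(411,127),(384,243),(246,237)]: print(at('wrist',*c,.004,m).round(3))
E
```

```text
[ 0.47601936 -0.33588974  0.004     ]
[ 0.501 -0.25   0.004]
[ 0.554 -0.365  0.004]
[ 0.455 -0.412  0.004]
[ 0.386 -0.302  0.004]
```

```bash
python3 -m creep '{"delta_pos":[[0,0,0.015],[0,0,0.02],[0,0,0.02],[0,0,0.015],[0,0,0.008],[0,0,0.004],[0,0,0.0023],[0,0,0],[0,0,0],[0,0,0]],"twist":[[0,0,0],[0,0,0],[0,0,0],[0,0,0],[0,0,0],[0,0,0],[0,0,0],[0,0,0],[0,0,0],[0,0,0]],"hand":[0.6,0.6,0.6,0.6,0.6,0.6,0.6,0.6,0.6,0.6]}'
```

```text
clock: 6.48
ee_pos: [0.4633, -0.3342, 0.2094]
ee_rot: [3.14, -0.0, 0.61]
ft_force: [-0.9, 0.5, -2.8]
gripper_width: 0.0507
```

```bash
python3 -m creep '{"delta_pos":[[0,0,0.001],[0,0,0.0008],[0,0,0],[0,0,0],[0,0,0],[0,0,0],[0,0,0],[0,0,0],[0,0,0],[0,0,0]],"twist":[[0,0,0],[0,0,0],[0,0,0],[0,0,0],[0,0,0],[0,0,0],[0,0,0],[0,0,0],[0,0,0],[0,0,0]],"hand":[0.6,0.6,0.6,0.6,0.5,0.3,0.1,0,0,0]}'
```

```text
clock: 7.32
ee_pos: [0.463, -0.3341, 0.2065]
ee_rot: [-3.141, 0.0, 0.61]
ft_force: [0.3, -0.0, -0.2]
gripper_width: 0.0856
```

Released. Raise straight up, look, and head for the carousel.

```bash
python3 -m creep '{"delta_pos":[[0,0,-0.01],[0,0,-0.02],[0,0,-0.03],[0,0,-0.03],[0,0,-0.02],[0,0,0],[0,0,0],[0,0,0],[0,0,0],[0,0,0]],"twist":[[0,0,0],[0,0,0],[0,0,0],[0,0,0],[0,0,0],[0,0,0],[0,0,0],[0,0,0],[0,0,0],[0,0,0]],"hand":[0,0,0,0,0,0,0,0,0,0]}'
python3 - <<'E'
from h import *
s=manip.state();print(s['clock'],s['ee_pos'],s['ee_rot'],s['ft_force'])
m=optics.camera_model('wrist'); im=optics.read_camera('wrist')[:,:,::-1]; cv2.imwrite('pics/w6.png',im)
plan([.49,.085,.33],-.15,10)
plan([.49,.085,.33],-.15,12)
E
```

```text
clock: 8.15
ee_pos: [0.4628, -0.334, 0.3154]
ee_rot: [-3.14, 0.001, 0.61]
ft_force: [-1.0, 0.9, -0.7]
gripper_width: 0.0852
8.15 [ 0.4628099  -0.33401867  0.31542402] [-3.13975128e+00  6.59307507e-04  6.09737510e-01] [-1.02861179  0.85102598 -0.73806207]
row shift [ 0.014  -0.0407 -0.0014] twist [-0.0001  0.0001  0.076 ]
row shift [ 0.0115 -0.034  -0.0012] twist [-0.0001  0.0001  0.0633]
```

View pics/w6.png

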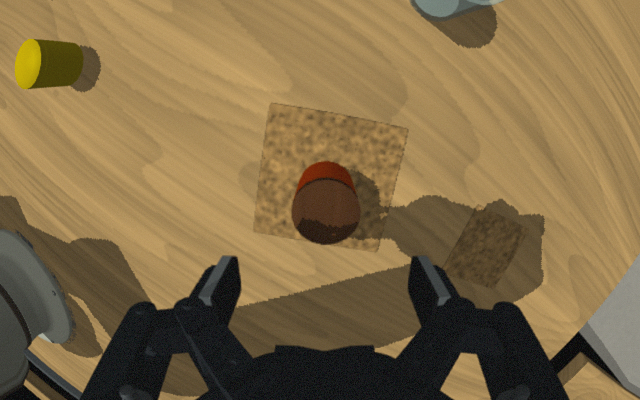

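The pot stands upright near the mat's centre: its base is at about (327,185) and the mat centre about (329,176). Next, move over the knob.

```bash
python3 -m creep '{"delta_pos":[[0.014,-0.0407,0],[0.014,-0.0407,0],[0.014,-0.0407,0],[0.014,-0.0407,0],[0.014,-0.0407,0],[0.014,-0.0407,0],[0.014,-0.0407,0],[0.014,-0.0407,0],[0.014,-0.0407,0],[0.014,-0.0407,0]],"twist":[[0,0,0.076],[0,0,0.076],[0,0,0.076],[0,0,0.076],[0,0,0.076],[0,0,0.076],[0,0,0.076],[0,0,0.076],[0,0,0.076],[0,0,0.076]],"hand":[0,0,0,0,0,0,0,0,0,0]}'
python3 - <<'E'
from h import *
plan([.545,.094,.3],-.155,5)
E
```

```text
clock: 9.03
ee_pos: [0.4844, -0.0122, 0.3171]
ee_rot: [-3.082, 0.004, -0.039]
ft_force: [-0.9, -0.5, 0.1]
gripper_width: 0.0851
row shift [ 0.0103 -0.0221  0.0042] twist [-0.012   0.0015  0.0233]
```

```bash
python3 -m creep '{"delta_pos":[[0,0,0],[0,0,0],[0,0,0],[0,0,0],[0,0,0],[0,0,0],[0,0,0],[0,0,0],[0,0,0],[0,0,0]],"twist":[[0,0,0],[0,0,0],[0,0,0],[0,0,0],[0,0,0],[0,0,0],[0,0,0],[0,0,0],[0,0,0],[0,0,0]],"hand":[0,0,0,0,0,0,0,0,0,0]}'
python3 - <<'E'
from h import *
plan([.545,.094,.3],-.155,5)
E
```

```text
clock: 9.87
ee_pos: [0.4842, -0.0157, 0.3175]
ee_rot: [-3.083, 0.003, -0.045]
ft_force: [-0.3, 0.5, 0.3]
gripper_width: 0.0858
row shift [ 0.0102 -0.0228  0.0043] twist [-0.0117  0.0013  0.022 ]
```

```bash
python3 -m creep '{"delta_pos":[[0.0102,-0.0228,0.0043],[0.0102,-0.0228,0.0043],[0.0102,-0.0228,0.0043],[0.0102,-0.0228,0.0043],[0.0102,-0.0228,0.0043],[0,0,0],[0,0,0],[0,0,0],[0,0,0],[0,0,0]],"twist":[[-0.0117,0.0013,0.022],[-0.0117,0.0013,0.022],[-0.0117,0.0013,0.022],[-0.0117,0.0013,0.022],[-0.0117,0.0013,0.022],[0,0,0],[0,0,0],[0,0,0],[0,0,0],[0,0,0]],"hand":[0,0,0,0,0,0,0,0,0,0]}'
python3 - <<'E'
from h import *
s=manip.state();print(s['clock'],s['ee_pos'],s['ee_rot'],s['ft_force'])
m=optics.camera_model('wrist'); im=optics.read_camera('wrist')[:,:,::-1]; cv2.imwrite('pics/w7.png',im)
import pickle; pickle.dump(m,open('w7.pkl','wb'))
cv2.imwrite('pics/w7a.png',cv2.resize(im[100:280,220:420],(800,720)[:2],interpolation=cv2.INTER_CUBIC)[:600])
E
```

```text
clock: 10.7
ee_pos: [0.5367, -0.0053, 0.3027]
ee_rot: [-3.073, 0.004, -0.023]
ft_force: [-0.8, -0.2, -0.3]
gripper_width: 0.0854
10.7 [ 0.53670873 -0.00530884  0.30265155] [-3.07335055  0.00382992 -0.02306525] [-0.77271318 -0.24123488 -0.32049759]
```

View pics/w7.png

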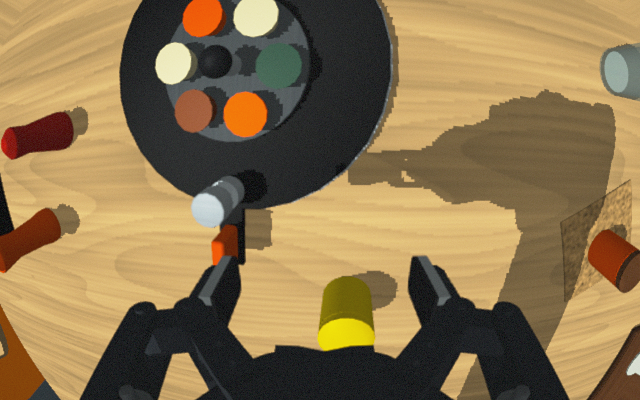

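View pics/w7a.png

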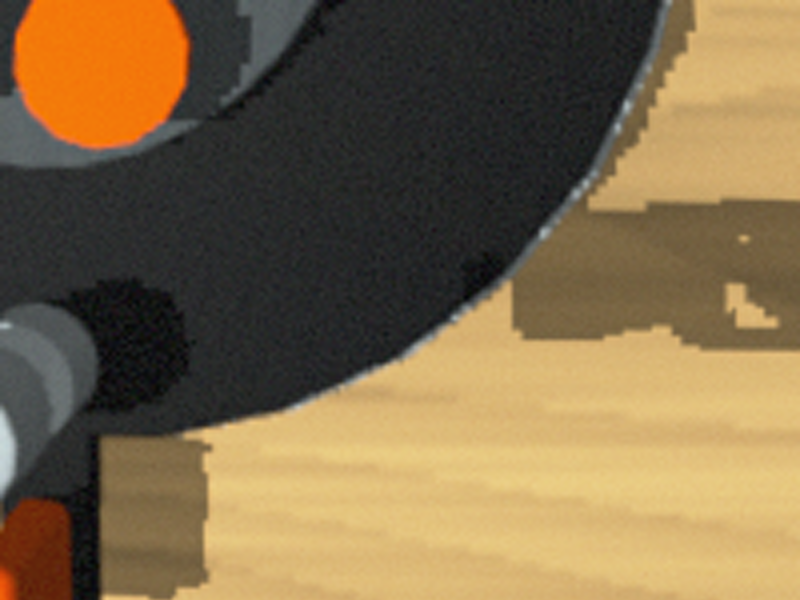

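The arm stopped short, with the tool still slightly tilted. I'll check the joints.

```bash
python3 - <<'E'
from h import *
s=manip.state();print(s['qpos'].round(3),s['ee_pos'],s['ee_rot'],s['joint_torque'].round(1))
E
```

```text
[-0.024  0.043 -0.068  1.464  0.068  3.141] [ 0.53676418 -0.00529258  0.30265783] [-3.07331721  0.00376229 -0.02306259] [  0.  -49.6  46.9   0.    0.2   0. ]
```

Joint 6 is at its limit, since yaw = q1 − q6 + π. The knob pinch therefore has to use the half-turned grasp at yaw ≈ 2.987, so I'll rotate the other way.

```bash
python3 - <<'E'
from h import *
plan([.535,-.003,.32],.4,4)
plan([.545,.094,.30],2.987,24,p0=[.535,-.003,.32],r0=[np.pi,0,.4])
plan([.545,.094,.30],2.987,26,p0=[.535,-.003,.32],r0=[np.pi,0,.4])
E
```

```text
row shift [-0.0004 -0.0008 -0.0043] twist [-0.017  -0.0027 -0.1058]
row shift [0.0054 0.0009 0.0008] twist [ 0.      0.     -0.1078]
row shift [0.005  0.0009 0.0008] twist [ 0.      0.     -0.0995]
```

```bash
python3 -m creep '{"delta_pos":[[-0.0004,-0.0008,-0.0043],[-0.0004,-0.0008,-0.0043],[-0.0004,-0.0008,-0.0043],[-0.0004,-0.0008,-0.0043],[0.005,0.0009,0.0008],[0.005,0.0009,0.0008],[0.005,0.0009,0.0008],[0.005,0.0009,0.0008],[0.005,0.0009,0.0008],[0.005,0.0009,0.0008]],"twist":[[-0.017,-0.0027,-0.1058],[-0.017,-0.0027,-0.1058],[-0.017,-0.0027,-0.1058],[-0.017,-0.0027,-0.1058],[0,0,-0.0995],[0,0,-0.0995],[0,0,-0.0995],[0,0,-0.0995],[0,0,-0.0995],[0,0,-0.0995]],"hand":[0,0,0,0,0,0,0,0,0,0]}'
python3 -m creep '{"delta_pos":[[0.005,0.0009,0.0008],[0.005,0.0009,0.0008],[0.005,0.0009,0.0008],[0.005,0.0009,0.0008],[0.005,0.0009,0.0008],[0.005,0.0009,0.0008],[0.005,0.0009,0.0008],[0.005,0.0009,0.0008],[0.005,0.0009,0.0008],[0.005,0.0009,0.0008]],"twist":[[0,0,-0.0995],[0,0,-0.0995],[0,0,-0.0995],[0,0,-0.0995],[0,0,-0.0995],[0,0,-0.0995],[0,0,-0.0995],[0,0,-0.0995],[0,0,-0.0995],[0,0,-0.0995]],"hand":[0,0,0,0,0,0,0,0,0,0]}'
python3 - <<'E'
from h import *
plan([.545,.094,.30],2.987,9)
E
```

```text
clock: 11.58
ee_pos: [0.5619, 0.0106, 0.315]
ee_rot: [-3.141, 0.0, 1.002]
ft_force: [0.6, -0.2, 0.0]
gripper_width: 0.0853
clock: 12.42
ee_pos: [0.5764, 0.0573, 0.307]
ee_rot: [-3.141, -0.0, 1.997]
ft_force: [0.8, 0.7, 0.0]
gripper_width: 0.0851
row shift [0.0055 0.0009 0.0008] twist [-0.   -0.   -0.11]
```

```bash
python3 -m creep '{"delta_pos":[[0.0055,0.0009,0.0008],[0.0055,0.0009,0.0008],[0.0055,0.0009,0.0008],[0.0055,0.0009,0.0008],[0.0055,0.0009,0.0008],[0.0055,0.0009,0.0008],[0.0055,0.0009,0.0008],[0.0055,0.0009,0.0008],[0.0055,0.0009,0.0008],[0,0,0]],"twist":[[0,0,-0.11],[0,0,-0.11],[0,0,-0.11],[0,0,-0.11],[0,0,-0.11],[0,0,-0.11],[0,0,-0.11],[0,0,-0.11],[0,0,-0.11],[0,0,0]],"hand":[0,0,0,0,0,0,0,0,0,0]}'
python3 - <<'E'
from h import *
for i in range(3): optics.read_camera('top')
s=manip.state();print(s['clock'],s['ee_pos'],s['ee_rot'])
m=optics.camera_model('wrist'); im=optics.read_camera('wrist')[:,:,::-1]; cv2.imwrite('pics/w8.png',im)
import pickle; pickle.dump(m,open('w8.pkl','wb'))
cv2.imwrite('pics/w8a.png',cv2.resize(im[100:310,190:470],(800,600),interpolation=cv2.INTER_CUBIC))
print(proj('wrist',[.5441,.0945,.08],m))
E
```

```text
clock: 13.25
ee_pos: [0.5447, 0.0942, 0.2998]
ee_rot: [3.142, -0.001, 2.988]
ft_force: [-0.6, -1.0, -0.3]
gripper_width: 0.0852
13.4 [0.54555569 0.0938908  0.29986902] [ 3.14151715e+00 -3.63601342e-05  2.97861937e+00]
[323.75430784 220.1093959 ]
```

View pics/w8a.png

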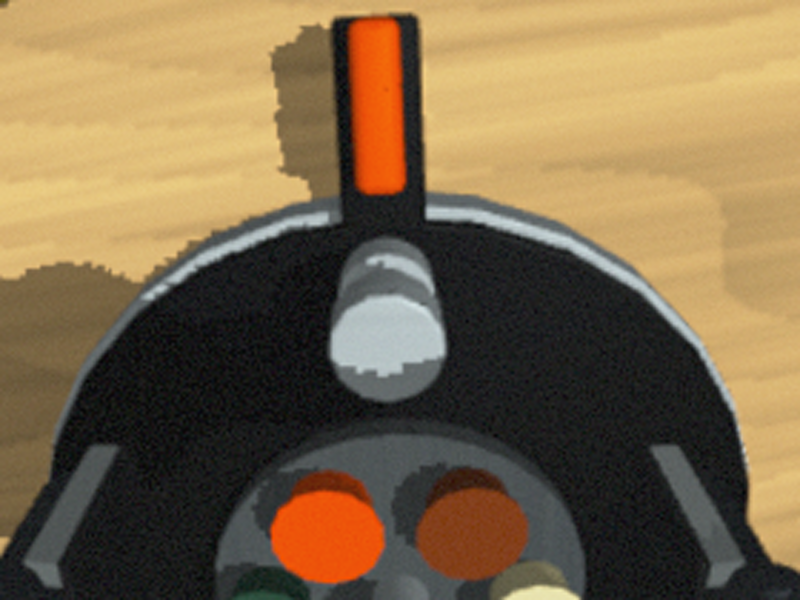

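View pics/w8.png

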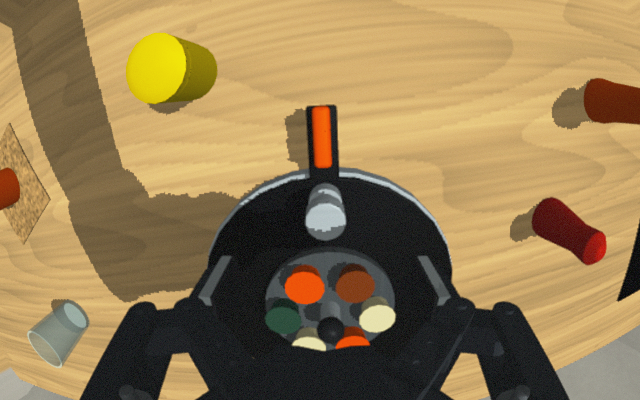

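The view from this side shows the knob top at (325.6,221.6), the tab top at (322.3,137) and the post at about (331,327), with the pads symmetric about u≈325.

```bash
python3 - <<'E'
from h import *
import pickle; m=pickle.load(open('w8.pkl','rb'))
k=at('wrist',325.6,221.6,.08,m);t=at('wrist',322.3,136.7,.065,m);a=at('wrist',331,327,.082,m)
print('knob',k,'tab',t,'post',a)
f=lambda p,q:np.arctan2(*(p-q)[1::-1])
print('ang knob-tab',f(t,k),'post-knob',f(k,a),'post-tab',f(t,a))
s=manip.state(); print(Ro.from_euler('xyz',s['ee_rot']).inv().apply(k-s['ee_pos']))
sc=optics.read_camera('scene')[:,:,::-1]; cv2.imwrite('pics/s8.png',cv2.resize(sc[120:280,280:480],(800,600),interpolation=cv2.INTER_CUBIC))
E
```

```text
knob [0.54536191 0.09553392 0.08      ] tab [0.49143636 0.10225083 0.065     ] post [0.63646866 0.08502152 0.082     ]
ang knob-tab 3.0176720656196703 post-knob 3.0267150615455423 post-tab 3.0233504327673466
[0.00053298 0.00157376 0.21980777]
```

View pics/s8.png

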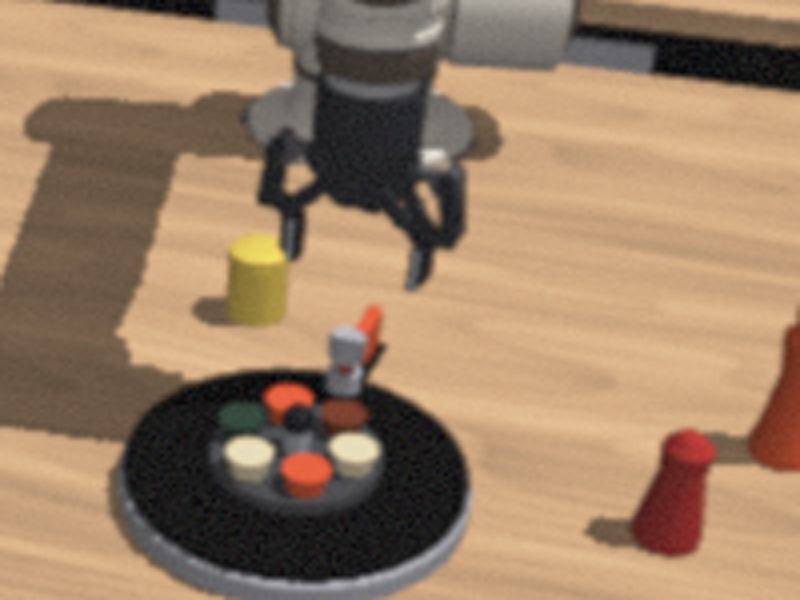

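```bash
python3 -m creep '{"delta_pos":[[0,0.001,0.01],[0,0,0.015],[0,0,0.015],[0,0,0.015],[0,0,0.012],[0,0,0.005],[0,0,0],[0,0,0],[0,0,0],[0,0,0]],"twist":[[0,0,-0.035],[0,0,0],[0,0,0],[0,0,0],[0,0,0],[0,0,0],[0,0,0],[0,0,0],[0,0,0],[0,0,0]],"hand":[0,0,0,0,0,0,0,0,0,0]}'
python3 -m creep '{"delta_pos":[[0,0,0],[0,0,0],[0,0,0],[0,0,0],[0,0,0],[0,0,0],[0,0,0],[0,0,0],[0,0,0],[0,0,0]],"twist":[[0,0,0],[0,0,0],[0,0,0],[0,0,0],[0,0,0],[0,0,0],[0,0,0],[0,0,0],[0,0,0],[0,0,0]],"hand":[0.3,0.4,0.5,0.55,0.6,0.8,0.8,0.8,0.8,0.8]}' 30
python3 - <<'E'
from h import *
s=manip.state();print(s['clock'],s['ee_pos'],s['ee_rot'],s['ft_force'])
im=optics.read_camera('wrist')[:,:,::-1]; cv2.imwrite('pics/w9.png',im)
E
```

```text
clock: 14.33
ee_pos: [0.5459, 0.0951, 0.2286]
ee_rot: [3.141, 0.001, 3.017]
ft_force: [0.7, -0.5, -0.2]
gripper_width: 0.0852
clock: 15.17
ee_pos: [0.5456, 0.095, 0.2278]
ee_rot: [3.142, -0.0, 3.017]
ft_force: [-0.5, -0.7, 3.4]
gripper_width: 0.0267
15.1667 [0.54561092 0.094993   0.22783673] [ 3.14153473e+00 -3.30049343e-04  3.01732187e+00] [-0.4956234  -0.73923128  3.4193351 ]
```

View pics/w9.png

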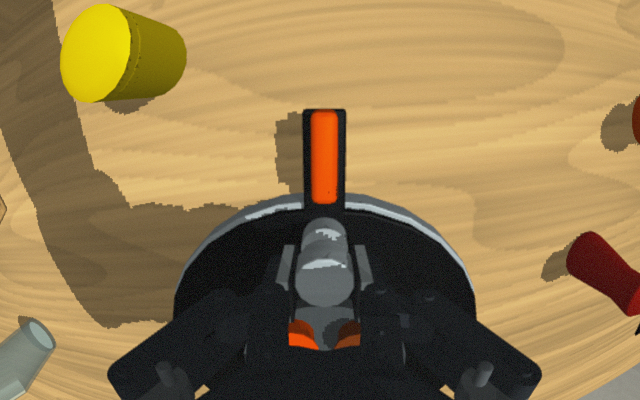

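The pads pinch the knob squarely and the tab is straight ahead at (324,155). Lift 18 mm.

```bash
python3 -m creep '{"delta_pos":[[0,0,-0.003],[0,0,-0.003],[0,0,-0.003],[0,0,-0.003],[0,0,-0.003],[0,0,-0.003],[0,0,0],[0,0,0],[0,0,0],[0,0,0]],"twist":[[0,0,0],[0,0,0],[0,0,0],[0,0,0],[0,0,0],[0,0,0],[0,0,0],[0,0,0],[0,0,0],[0,0,0]],"hand":[0.8,0.8,0.8,0.8,0.8,0.8,0.8,0.8,0.8,0.8]}'
python3 - <<'E'
from h import *
im=optics.read_camera('scene')[:,:,::-1]; cv2.imwrite('pics/s10.png',cv2.resize(im[140:260,300:460],(800,600),interpolation=cv2.INTER_CUBIC))
d=0.05; r=.105
print(r*np.sin(d), r*(1-np.cos(d)))
E
```

```text
clock: 16.05
ee_pos: [0.5456, 0.095, 0.2454]
ee_rot: [-3.141, -0.001, 3.017]
ft_force: [3.5, -0.7, -8.6]
gripper_width: 0.0267
0.005247812773421225 0.0001312226585285403
```

View pics/s10.png

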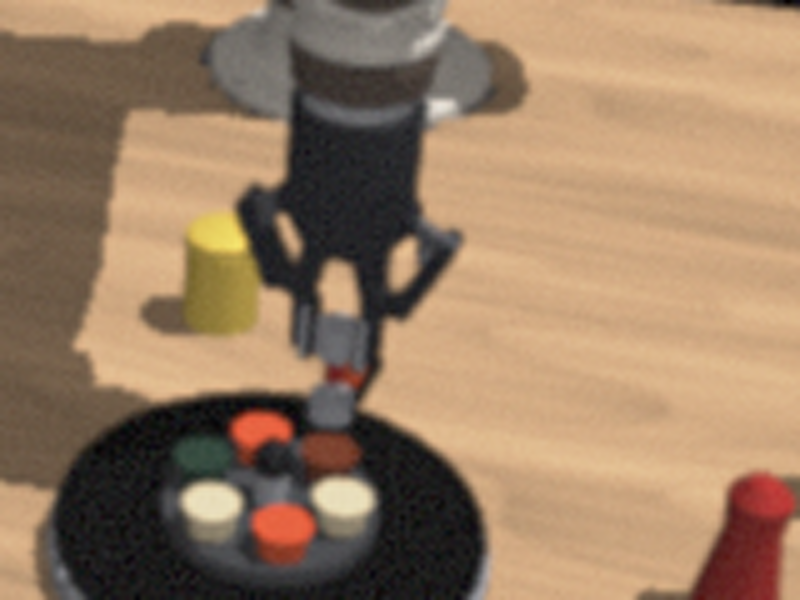

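The red stem shows under the raised knob. Turn counter-clockwise along the 105 mm arc.

```bash
python3 -m creep '{"delta_pos":[[-0.0001,-0.00525,0],[-0.0001,-0.00525,0],[-0.0001,-0.00525,0],[-0.0001,-0.00525,0],[-0.0001,-0.00525,0],[-0.0001,-0.00525,0],[-0.0001,-0.00525,0],[-0.0001,-0.00525,0],[0,0,0],[0,0,0]],"twist":[[0,0,-0.05],[0,0,-0.05],[0,0,-0.05],[0,0,-0.05],[0,0,-0.05],[0,0,-0.05],[0,0,-0.05],[0,0,-0.05],[0,0,0],[0,0,0]],"hand":[0.8,0.8,0.8,0.8,0.8,0.8,0.8,0.8,0.8,0.8]}'
```

```text
clock: 16.93
ee_pos: [0.5487, 0.0534, 0.2456]
ee_rot: [3.141, 0.0, -2.868]
ft_force: [4.3, 0.6, -8.4]
gripper_width: 0.0266
```

```bash
python3 -m creep '{"delta_pos":[[-0.0001,-0.00525,0],[-0.0001,-0.00525,0],[-0.0001,-0.00525,0],[-0.0001,-0.00525,0],[-0.0001,-0.00525,0],[-0.0001,-0.00525,0],[-0.0001,-0.00525,0],[-0.0001,-0.00525,0],[-0.0001,-0.00525,0],[0,0,0]],"twist":[[0,0,-0.05],[0,0,-0.05],[0,0,-0.05],[0,0,-0.05],[0,0,-0.05],[0,0,-0.05],[0,0,-0.05],[0,0,-0.05],[0,0,-0.05],[0,0,0]],"hand":[0.8,0.8,0.8,0.8,0.8,0.8,0.8,0.8,0.8,0.8]}'
python3 - <<'E'
from h import *
im=optics.read_camera('wrist')[:,:,::-1]; cv2.imwrite('pics/w11.png',im)
E
```

```text
clock: 17.77
ee_pos: [0.5713, 0.0125, 0.2456]
ee_rot: [3.141, 0.001, -2.414]
ft_force: [5.4, 4.2, -8.5]
gripper_width: 0.0269
```

View pics/w11.png

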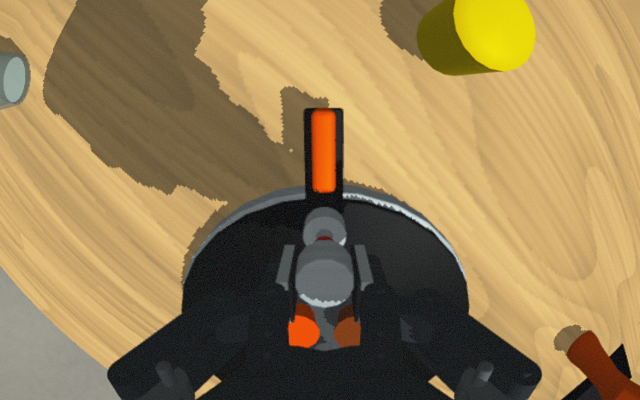

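The tab stays straight ahead and the angle is about 0.85 rad. Lower the pin onto the track, release, slide out radially to straddle the tab, and lower.

```bash
python3 -m creep '{"delta_pos":[[0,0,0.002],[0,0,0.002],[0,0,0.002],[0,0,0.002],[0,0,0],[0,0,0],[0,0,0],[0,0,0],[0,0,0],[0,0,0]],"twist":[[0,0,0],[0,0,0],[0,0,0],[0,0,0],[0,0,0],[0,0,0],[0,0,0],[0,0,0],[0,0,0],[0,0,0]],"hand":[0.8,0.8,0.8,0.8,0.8,0.5,0.2,0,0,0]}'
python3 -m creep '{"delta_pos":[[0.01,0,0],[0.015,0,0],[0.015,0,0],[0.01,0,0],[0.005,0,0.005],[0,0,0.008],[0,0,0.007],[0,0,0],[0,0,0],[0,0,0]],"twist":[[0,0,0],[0,0,0],[0,0,0],[0,0,0],[0,0,0],[0,0,0],[0,0,0],[0,0,0],[0,0,0],[0,0,0]],"hand":[0,0,0,0,0,0,0,0,0,0]}'
python3 - <<'E'
from h import *
im=optics.read_camera('wrist')[:,:,::-1]; cv2.imwrite('pics/w12.png',im)
im=optics.read_camera('scene')[:,:,::-1]; cv2.imwrite('pics/s12.png',cv2.resize(im[140:260,280:440],(800,600),interpolation=cv2.INTER_CUBIC))
E
```

```text
clock: 18.65
ee_pos: [0.5708, 0.0121, 0.2379]
ee_rot: [3.141, -0.0, -2.416]
ft_force: [0.6, -0.2, -0.5]
gripper_width: 0.0845
clock: 19.48
ee_pos: [0.5299, -0.0241, 0.2174]
ee_rot: [3.141, -0.001, -2.415]
ft_force: [-0.2, -0.4, -0.0]
gripper_width: 0.0854
```

View pics/w12.png

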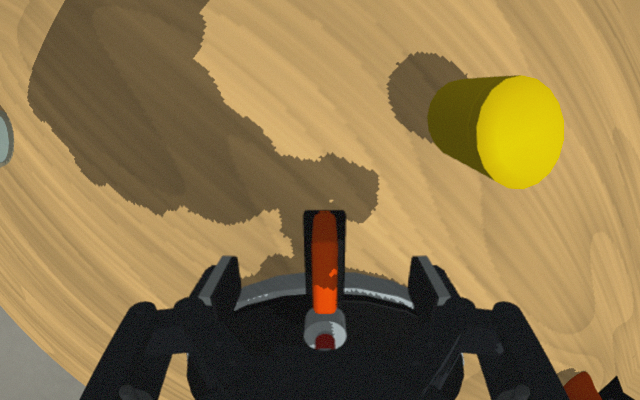

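View pics/s12.png

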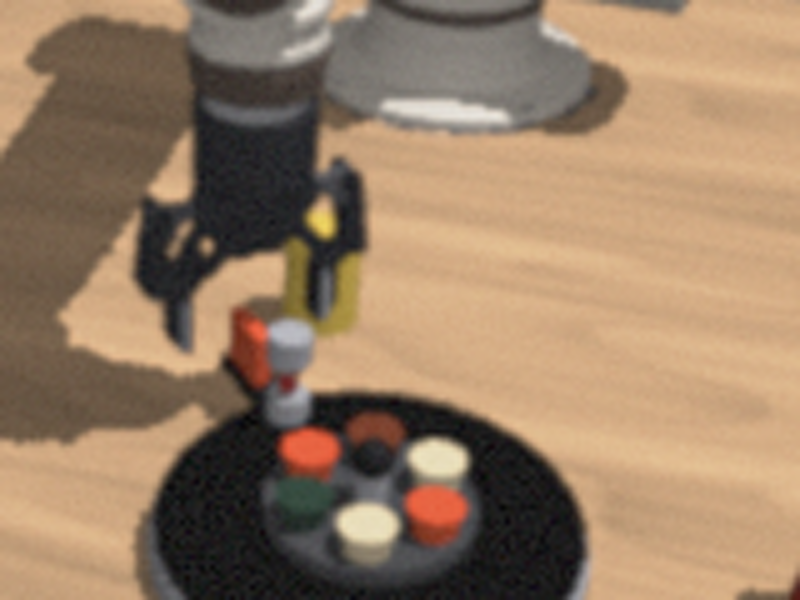

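The tab at (325,260) sits centred between the open fingers, and red stem shows under the knob, so the pin is on the track. I'll lower a little more, half-close round the tab at the minimum 20 N, then push in steps smaller than the lock's play. After each step I'll check the force and the knob's appearance.

```bash
python3 -m creep '{"delta_pos":[[0,0,0.003],[0,0,0.003],[0,0,0],[0,0,0],[0,0,0],[0,0,0],[0,0,0],[0,0,0],[0,0,0],[0,0,0]],"twist":[[0,0,0],[0,0,0],[0,0,0],[0,0,0],[0,0,0],[0,0,0],[0,0,0],[0,0,0],[0,0,0],[0,0,0]],"hand":[0.3,0.5,0.7,0.72,0.72,0.72,0.72,0.72,0.72,0.72]}' 20
python3 -m creep '{"delta_pos":[[-0.0001,-0.0032,0],[-0.0001,-0.0032,0],[0,-0.0032,0],[0,-0.0032,0],[0,-0.0032,0],[0,-0.0032,0],[0,-0.0032,0],[0,-0.0032,0],[0,0,0],[0,0,0]],"twist":[[0,0,-0.02],[0,0,-0.02],[0,0,-0.02],[0,0,-0.02],[0,0,-0.02],[0,0,-0.02],[0,0,-0.02],[0,0,-0.02],[0,0,0],[0,0,0]],"hand":[0.72,0.72,0.72,0.72,0.72,0.72,0.72,0.72,0.72,0.72]}'
python3 - <<'E'
from h import *
im=optics.read_camera('wrist')[:,:,::-1]; cv2.imwrite('pics/w13.png',im)
s=manip.state();print(s['clock'],s['ee_pos'],s['ee_rot'],s['ft_force'])
E
```

```text
clock: 20.42
ee_pos: [0.5296, -0.0244, 0.2117]
ee_rot: [3.141, -0.0, -2.416]
ft_force: [0.4, -0.3, 0.1]
gripper_width: 0.024
clock: 21.25
ee_pos: [0.5482, -0.0425, 0.2115]
ee_rot: [-3.141, -0.001, -2.256]
ft_force: [-0.0, 0.6, -0.7]
gripper_width: 0.0242
21.3 [ 0.54811322 -0.04237835  0.21148539] [ 3.14148233e+00 -8.09404402e-04 -2.25629669e+00] [-0.3185357  -0.75960618 -0.02221118]
```

View pics/w13.png

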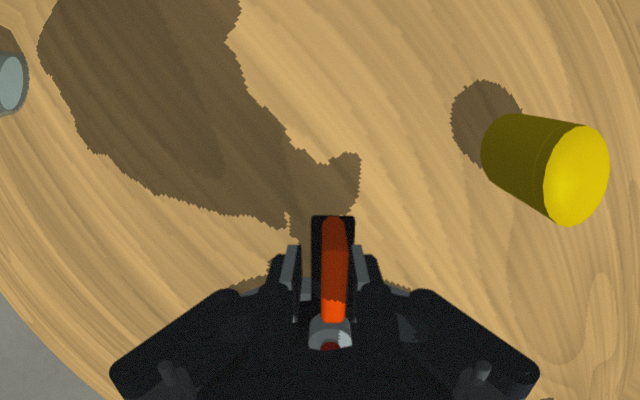

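The right-hand pad pushes the tab, the force is about 1 N, and the knob is at (330,335) with a red stem patch at (328,345). I'll write a check script and continue in small steps.

```bash
cat > chk.py <<'E'
import sys,os
from h import *
s=manip.state(); im=optics.read_camera('wrist')
T=Ro.from_euler('xyz',s['ee_rot']); f=T.inv().apply(s['ft_force'])
p=im[300:365,295:365].astype(int); red=((p[:,:,0]>60)&(p[:,:,1]<40)&(p[:,:,2]<50))
g=(np.abs(p[:,:,0]-p[:,:,2])<30)&(p.sum(2)>240)
ys,xs=np.nonzero(g); n=red[33:].sum()
a=(s['ee_rot'][2]+3.266)%(2*np.pi)
print('t %.2f ang %.3f f_tool %s w %.4f red %d grey n %d cy %.1f'%(s['clock'],a,f.round(1),s['gripper_width'],n,g.sum(),300+ys.mean()))
b='base.npy'; v=np.array([n,g.sum(),ys.mean()])
if not os.path.exists(b): np.save(b,v)
v0=np.load(b); cv2.imwrite('pics/last.png',im[:,:,::-1])
if abs(f[1])>8 or abs(v[2]-v0[2])>4 or abs(s['gripper_width']-.0242)>.002: print('STOP'); sys.exit(1)
E
python3 chk.py
python3 -m creep '{"delta_pos":[[0,-0.0016,0],[0,-0.0016,0],[0,-0.0016,0],[0,-0.0016,0],[0,-0.0016,0],[0,-0.0016,0],[0,0,0],[0,0,0],[0,0,0],[0,0,0]],"twist":[[0,0,-0.01],[0,0,-0.01],[0,0,-0.01],[0,0,-0.01],[0,0,-0.01],[0,0,-0.01],[0,0,0],[0,0,0],[0,0,0],[0,0,0]],"hand":[0.72,0.72,0.72,0.72,0.72,0.72,0.72,0.72,0.72,0.72]}' && python3 chk.py
```

```text
t 21.30 ang 1.010 f_tool [ 0.8 -0.2  0. ] w 0.0237 red 113 grey n 559 cy 337.6
clock: 22.18
ee_pos: [0.5557, -0.0481, 0.2117]
ee_rot: [3.142, -0.0, -2.196]
ft_force: [0.1, 0.0, -0.2]
gripper_width: 0.0242
t 22.18 ang 1.070 f_tool [-0.  -0.1  0.2] w 0.0242 red 123 grey n 557 cy 337.5
```

```bash
python3 -m creep '{"delta_pos":[[0,-0.0005,0],[0,-0.0005,0],[0,-0.0005,0],[0,-0.0005,0],[0,-0.0005,0],[0,-0.0005,0],[0,-0.0005,0],[0,-0.0005,0],[0,0,0],[0,0,0]],"twist":[[0,0,-0.003],[0,0,-0.003],[0,0,-0.003],[0,0,-0.003],[0,0,-0.003],[0,0,-0.003],[0,0,-0.003],[0,0,-0.003],[0,0,0],[0,0,0]],"hand":[0.72,0.72,0.72,0.72,0.72,0.72,0.72,0.72,0.72,0.72]}' >/dev/null && python3 chk.py && python3 -m creep '{"delta_pos":[[0,-0.0005,0],[0,-0.0005,0],[0,-0.0005,0],[0,-0.0005,0],[0,-0.0005,0],[0,-0.0005,0],[0,-0.0005,0],[0,-0.0005,0],[0,0,0],[0,0,0]],"twist":[[0,0,-0.003],[0,0,-0.003],[0,0,-0.003],[0,0,-0.003],[0,0,-0.003],[0,0,-0.003],[0,0,-0.003],[0,0,-0.003],[0,0,0],[0,0,0]],"hand":[0.72,0.72,0.72,0.72,0.72,0.72,0.72,0.72,0.72,0.72]}' >/dev/null && python3 chk.py && python3 -m creep '{"delta_pos":[[0,-0.0005,0],[0,-0.0005,0],[0,-0.0005,0],[0,-0.0005,0],[0,-0.0005,0],[0,-0.0005,0],[0,-0.0005,0],[0,-0.0005,0],[0,0,0],[0,0,0]],"twist":[[0,0,-0.003],[0,0,-0.003],[0,0,-0.003],[0,0,-0.003],[0,0,-0.003],[0,0,-0.003],[0,0,-0.003],[0,0,-0.003],[0,0,0],[0,0,0]],"hand":[0.72,0.72,0.72,0.72,0.72,0.72,0.72,0.72,0.72,0.72]}' >/dev/null && python3 chk.py
```

```text
t 23.07 ang 1.094 f_tool [0.1 0.9 0.3] w 0.0240 red 120 grey n 544 cy 337.7
t 23.95 ang 1.118 f_tool [-0.1 -0.1 -0.3] w 0.0242 red 136 grey n 543 cy 337.6
t 24.83 ang 1.142 f_tool [ 0.3 -0.1  0.6] w 0.0239 red 102 grey n 478 cy 337.3
```

```bash
python3 chk.py | tail -1
```

```text
t 24.88 ang 1.142 f_tool [-0.2 -0.3  1.3] w 0.0240 red 103 grey n 473 cy 337.3
```

View pics/last.png

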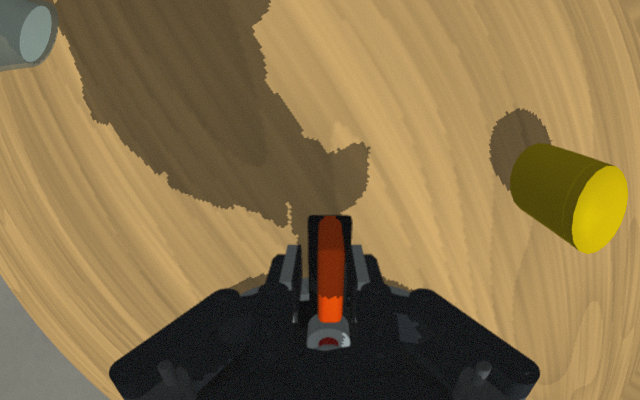

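```bash
python3 - <<'E'
import cv2,numpy as np
a=cv2.imread('pics/w13.png')[200:360,280:380];b=cv2.imread('pics/last.png')[200:360,280:380]
cv2.imwrite('pics/cmp.png',cv2.resize(np.hstack([a,b]),(750,600),interpolation=cv2.INTER_CUBIC))
E
```

```text
(no output)
```

View pics/cmp.png

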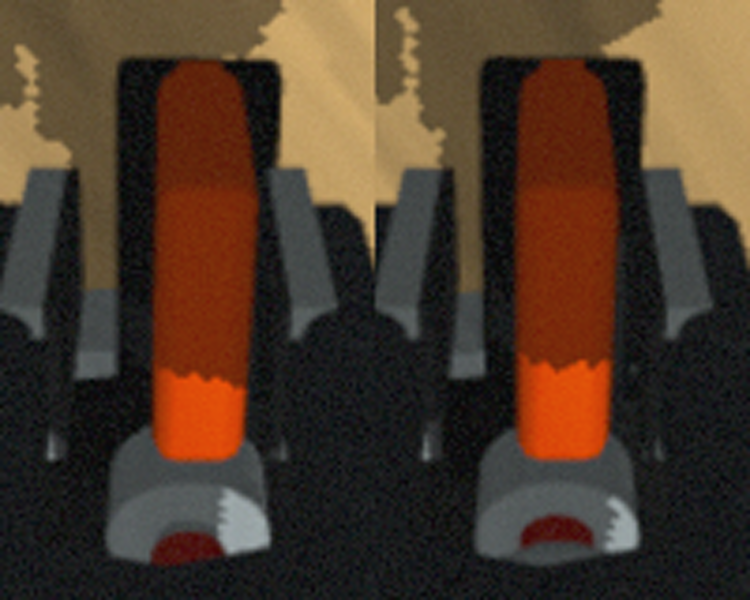

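The right-hand crop is the current one. It shows the knob's underside now visible below the red stem, and the tab has hopped ahead of the pusher. The plunger seems to have dropped, so I'll check from the scene camera.

```bash
python3 - <<'E'
from h import *
im=optics.read_camera('scene')[:,:,::-1]; cv2.imwrite('pics/s14.png',cv2.resize(im[170:260,280:400],(800,600),interpolation=cv2.INTER_CUBIC))
E
```

```text
(no output)
```

View pics/s14.png

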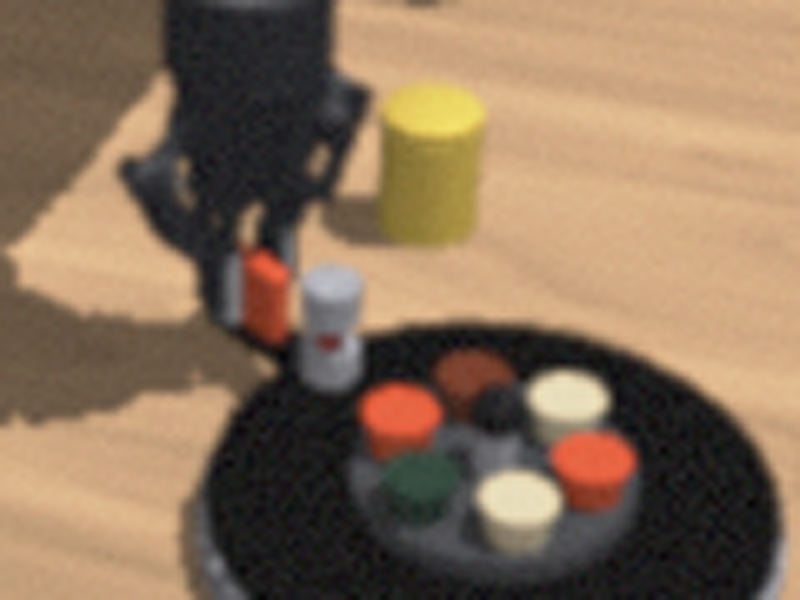

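The knob-to-bush height in the scene view (about 15.3 px) matches the locked start (15.6 px) and not the raised state (17.6 px). I'll open, rise and look from the same relative pose as before the lift for a closer check.

```bash
python3 -m creep '{"delta_pos":[[0,0,0],[0,0,0],[0,0,0],[0,0,0],[0,0,-0.005],[0,0,-0.01],[0,0,-0.02],[0,0,-0.02],[0,0,-0.02],[0,0,-0.0135]],"twist":[[0,0,0],[0,0,0],[0,0,0],[0,0,0],[0,0,0],[0,0,0],[0,0,0],[0,0,0],[0,0,0],[0,0,0]],"hand":[0.5,0.2,0,0,0,0,0,0,0,0]}' 
python3 -m creep '{"delta_pos":[[-0.01,0,0],[-0.015,0,0],[-0.015,0,0],[-0.015,0,0],[0,0,0],[0,0,0],[0,0,0],[0,0,0],[0,0,0],[0,0,0]],"twist":[[0,0,0],[0,0,0],[0,0,0],[0,0,0],[0,0,0],[0,0,0],[0,0,0],[0,0,0],[0,0,0],[0,0,0]],"hand":[0,0,0,0,0,0,0,0,0,0]}'
python3 - <<'E'
from h import *
m=optics.camera_model('wrist'); im=optics.read_camera('wrist')[:,:,::-1]; cv2.imwrite('pics/w15.png',im)
import pickle; pickle.dump(m,open('w15.pkl','wb'))
o=cv2.imread('pics/w8.png')
cv2.imwrite('pics/cmp2.png',cv2.resize(np.hstack([o[90:270,260:390],im[90:270,260:390]]),(780,540),interpolation=cv2.INTER_CUBIC))
im=optics.read_camera('scene')[:,:,::-1];o=cv2.imread('pics/scene0.png')
cv2.imwrite('pics/cmp3.png',cv2.resize(np.hstack([o[195:235,345:385],im[195:235,310:350]]),(800,400),interpolation=cv2.INTER_CUBIC))
E
```

```text
clock: 25.82
ee_pos: [0.5658, -0.0547, 0.3033]
ee_rot: [-3.14, 0.001, -2.124]
ft_force: [1.1, 0.6, -1.0]
gripper_width: 0.0858
clock: 26.65
ee_pos: [0.5944, -0.0082, 0.3001]
ee_rot: [3.141, -0.0, -2.124]
ft_force: [-0.4, 0.4, 0.7]
gripper_width: 0.0855
```

View pics/cmp2.png

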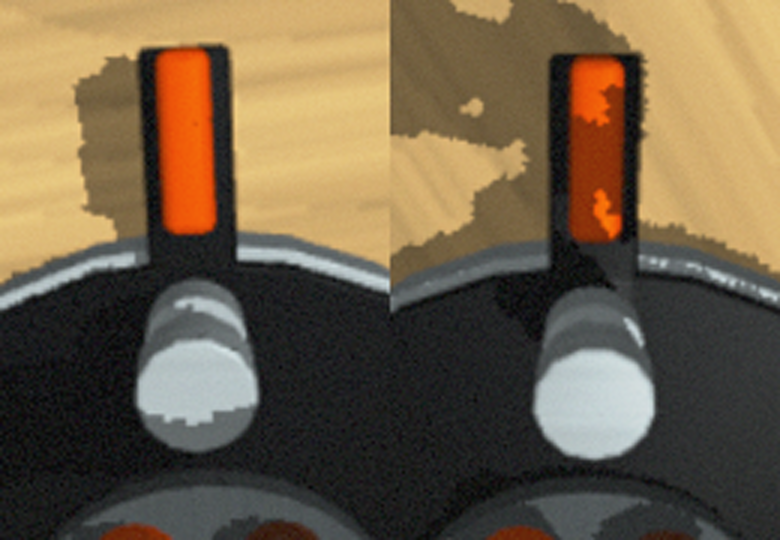

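View pics/cmp3.png

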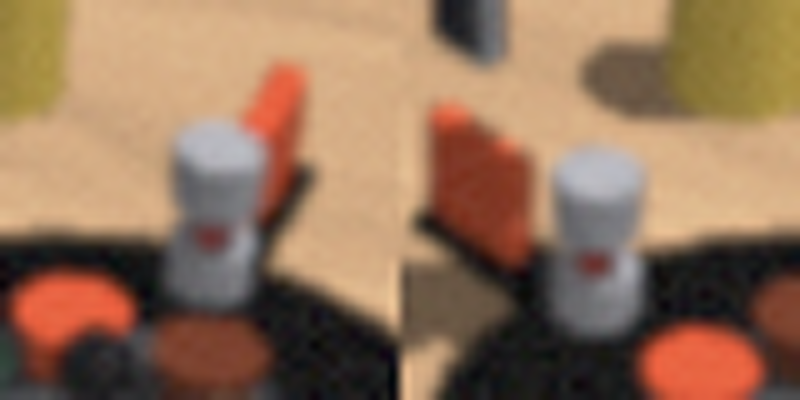

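Both comparisons match the locked start: knob-to-bush offset in the wrist view is 172 vs 173 zoomed pixels, and the same sliver of stem shows. One last look at the pot and the whole scene.

```bash
python3 - <<'E'
from h import *
im=optics.read_camera('scene')[:,:,::-1]; cv2.imwrite('pics/s16.png',im)
t=optics.read_camera('top')[:,:,::-1]; cv2.imwrite('pics/t16.png',cv2.resize(t[150:270,260:460],(800,480),interpolation=cv2.INTER_CUBIC))
s=manip.state();print(s['clock'],s['ft_force'],np.abs(s['qd']).max())
E
```

```text
26.85 [-0.04133685  0.35890244  0.35395684] 0.0015076567239608704
```

View pics/s16.png

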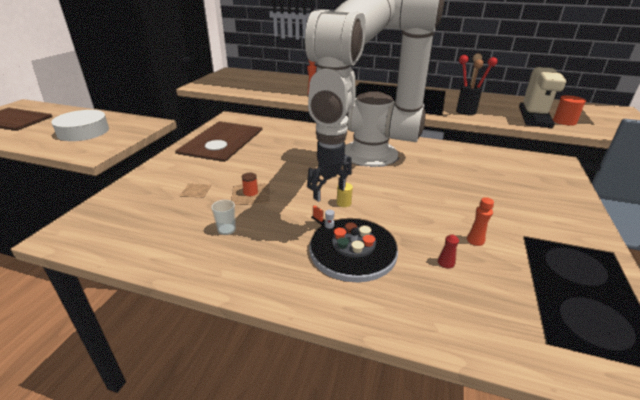

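View pics/t16.png

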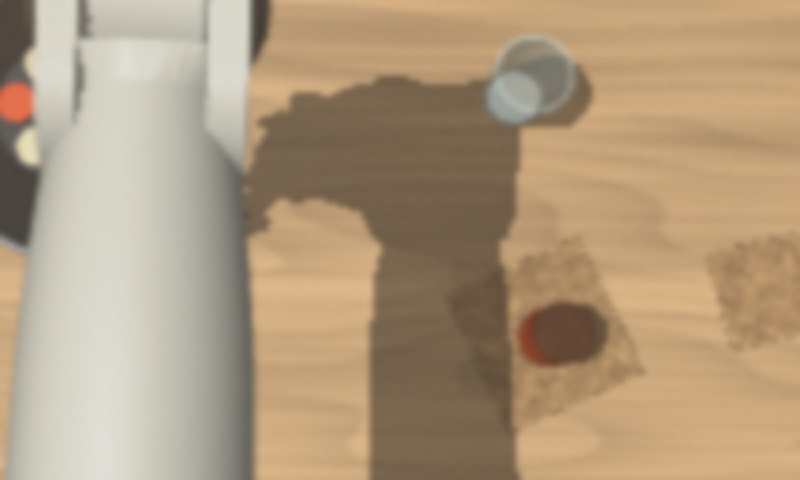

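The pot stands upright close to the mat's centre: its base is at about (548,334) and the mat centre about (545,334). The bystanders are untouched and nothing is in contact with the arm, so I'm handing in.

```bash
python3 -c "
from cell import workorder
print(workorder.finish_job())"
```

```text
the job is handed in; nothing more can be done
None
```

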